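# Hang the spray gun on the spring scale

## Task

Hang the spray gun by the hanger on its top from the rod of the spring scale, to weigh the paint left in it. The gun is heavier towards its nozzle: ease it down until the scale carries all of it, and let it come to its own nose-down hanging angle before you let go, so that it neither swings nor makes the scale jump, and leave it hanging still. Never yank or press hard on the scale, do not tip the gun far over, and leave the other things on the bench where they are.

Things in the scene. Friction and masses are not known exactly. Their poses are not given: they have to be found in the camera images.
- gun: bare-metal spray gun (loose, mass unknown, under 0.8 kg) standing on its paint cup. Origin: centre of the cup's underside; z up, x along the barrel to the nozzle. Cup 74 mm across, lid top at z = 85. Its front part is a bar 24 mm wide, x -3 to 61, z 106 to 130; nozzle to x = 88; lower rear part, top at z = 117, back to x = -47; pistol grip behind it, reaching to x = -78, down to z = 28 mm
- gun_grip (a point): middle of the flat-sided front body, at x = 32, y = 0, z = 118 mm of the gun: the place to grip, 24 mm wide along y. Axes as the gun's
- gun_hook (a point): where the rod's axis lies when seated: x = -31, z = 159 mm of the gun, same axes. The hanger is a flat steel strip 16 mm wide (y), 4 thick, bent like an upside-down J in the x-z plane: stem at x = -18, pointed arch (top z = 170), free leg at x = -44 ending at z = 139. The rod comes in from behind (the pistol-grip side) through the 22 mm gap under the leg (z 117 to 139)
- gun_balance (a point): the gun's balance point (centre of mass), about x = -2, z = 64 mm of the gun. Hanging freely it comes to lie below the rod, so the gun hangs about 17 degrees (0.30 rad) nose down
- scale: spring scale, fixed to the bench. Origin on the bench straight below scale_seat; x points along the rod towards its column, z up. Foot plate 200 x 120 x 12 mm, column 32 mm wide, its near face at x = 135 mm, 342 mm high
- scale_seat (a point): point on the axis of the scale's rod where the gun should hang, 285 mm above the bench when empty; it sinks with the rod. The rod is 8 mm thick, level, along the scale's x, from the carriage (from x = 114 mm, 30 mm wide, 26 mm high) to x = -36 mm, where it turns up into a lip 20 mm high. Axes as the scale's
- scale_hook (a joint): how far the spring has let the rod down, in m: 0 empty, grows as it is loaded, about 8.3 mm per newton (120 N/m, lightly damped, so it bounces), stop at 0.095
- tape_roll: roll of masking tape lying flat, 100 mm across, 25 mm high; origin under its centre (bystander)
- sanding_block: sanding block 110 x 60 x 35 mm; origin under its centre (bystander)
- filler_tin: filler tin, 80 mm across, 95 mm high; origin under its centre (bystander)
- mixing_cup: open white mixing cup, 76 mm across, 85 mm high; origin under its centre (bystander)
- wrench: steel wrench lying flat, under 200 mm long; origin under its middle (bystander)
- scraper: spatula-like scraper lying flat, 160 mm long; origin under its middle (bystander)
- thinner_can: closed grey bottle, 72 mm across, 160 mm high; origin under its centre (bystander)
There are look-alikes about, which are no part of the job. Leave any pink or purple look-alike of the gun alone.

How it is judged:
By the outcome, as a careful person would: the job done as asked, in the order asked, and still so for the second after the job is handed in, with the robot touching nothing.
It also fails if it takes over 72 s, if anything falls off the work surface, if the arm or the gripper's body presses on something with over 40 N, if the wrist force passes 120 N, or if a joint passes its speed limit or range.

## Robot

A 6-joint arm with a two-finger parallel gripper is mounted at the origin on the work surface. World frame = base frame: x ahead of the robot, y to its left, z up, the work surface at z = 0. Lengths are in m, angles in rad, forces in N, time in s.
With the tool pointing down it reaches from about 0.3 to 0.75 m from the base axis. Payload 8.5 kg.
Tool frame: the origin (TCP) lies at the very end of the fingers, on their centre line; the grasp point (between the pads) lies 19 mm behind it (pinch_z is the distance from the TCP to the grasp point, in m); z points along the fingers, y is the line along which they close (so a half turn about z gives the same grasp; the last joint's range is limited). The gripper opens to 85 mm and grips with 20 to 120 N. Pads are 22 mm wide; open, the fingers measure 114 mm over their backs; the gripper's body (76 mm by 85 mm) begins 54 mm behind the grasp point. The pads swing forward as they close: fully open they stand 13 mm farther back than shut.
Start: joints at [-1.34, 0.381, 1.297, -0, 1.464, -0.215], TCP at [0.237, -0.496, 0.231] pointing down, gripper open.
Joint ranges: [-3.11, 3.11], [-0.89, 2.33], [0.22, 2.48], [-1.42, 4.56], [0.17, 2.85], [-2.88, 2.88]. Speed limits (rad/s): [2.39, 2.39, 3.14, 3.14, 3.14, 3.14].

## Interface

Orientations are given as a rotation vector (axis times angle).
In Python, from workcell import state, camera, job_done, cut_out, spot_point, pinch_z gives the robot as it stands. The module is installed in compiled form; this text tells all that it offers.
- The arm moves only by the tool step_arm, never from a script. Its argument "series" is a list of rows, each a list of 7 numbers: the shift along the tool's x, y, z in units of 40 mm (1.0 is 40 mm), then the turn, a rotation vector about the tool's x, y, z in degrees, then the finger opening in mm, from 0 to 85.4. A call has exactly 5 rows; each row shifts and turns the commanded pose from where the row before left it, along the tool's axes as they then stand; what a row does not reach is not made up. A row lasts 1/10 s, in which the tool goes at most 50 mm and 8.59 degrees, less where a joint would pass 70% of its speed; a pose out of reach is approached as far as the arm can. A call is refused whole if a number of a shift passes 1 or a number of a turn 8.59, either way. A call with a gripper value outside its range is refused whole. The fingers move at their own pace and stop on an object; "squeeze" is the grip in N (left out, the last holds). Time passes only in rows, so rows that do not move let the fingers close, or fill a call up. It gives the time, the measured TCP pose, the force, the opening and the grip force at its end, in the units of the state.
- state(): the state, without advancing time (a new reading comes with each control period).
- camera(name): name is "side" or "top" or "wrist"; returns a dict with "image" (384x512x3 uint8, red, green, blue), "range_z" (384x512 float32, m along the optical axis (not along the pixel's ray), 0 where there is no reading), "mtx" (3x3 intrinsics, pixels), "position" and "orientation" of the camera in the world. Camera axes: x right, y down, z forward; pixel columns grow to the right and rows downward; lengths in m; the calibration is good to about 2 mm. A picture is of the moment at which its call begins.
- job_done(): hands the job in; it is judged then, once.
Trained networks look in the newest picture that a camera, given by its name, has taken for a name from the list of things; names that differ only in an ending like _2 or _b are one class to them, and where a whole thing is asked for, a point or a joint stands for the part that bears it (a point fixed in the world has none). Each returns a list of dicts, best first, with "confidence" (0 to 1); they miss things now and then, are a little off and sometimes report something else, mostly with a low value. They report only what shows in the picture. A call takes as long as a camera call. They do not tell look-alikes from the thing itself.
- cut_out(camera, label): "mask" (384x512 bool, what is visible of it) and "extent" ([left, top, right, bottom] as shares, 0 to 1, of the picture: columns of its width, rows of its height, round what is visible of it).
- spot_point(camera, label): "at" ([column, row] as shares, 0 to 1, of the picture: columns of its width, rows of its height: a listed point, or the origin of a listed thing).
The state is a dict: "time": time; "joints": joint angles; "joint_vel": joint speeds; "effort": joint torques, N m; "position": TCP position; "eef_rot": TCP orientation; "contact_force": force on the tool from outside, world axes, zero at the start; "torque": the same for the moment, N m; "opening": finger opening in m; "gripper_force": force on a finger pad.
Only numpy, scipy, OpenCV 4.12 (cv2) and the standard library are available. Lean on these libraries where they do the work, as an engineer would, in place of code of your own. Each camera call takes 0.05 s, during which the arm holds its last target. There are 200 camera calls.

## Working session

There is one attempt and no reset: what is moved stays moved. The work goes in short steps, Python scripts to look and compute and a tool call to move; the robot and the scene stay as the last step left them, time stands still between calls to the robot, and variables do not carry over. Pictures are saved under pics/ and viewed, at most 10 in all, crops included, and the job is handed in when it is done.

Besides the shell and the picture viewer there is one more tool, called after "Emit:" by a JSON object that holds its "op" and its "data". step_arm: Moves the arm, as the interface text tells. Its arguments: {"type":"object","properties":{"series":{"type":"array","items":{"type":"array","items":{"type":"number"}}},"squeeze":{"type":"number"}},"required":["series"]}

```bash
mkdir -p pics; cat > h.py <<'E'
import numpy as np, cv2
from scipy.spatial.transform import Rotation as R
from workcell import state, camera, job_done, cut_out, spot_point, pinch_z
def rot(o):
    o=np.array(o,float)
    if o.shape==(3,3): return o
    return R.from_rotvec(o).as_matrix() if o.size==3 else R.from_quat(o).as_matrix()
def world(c,u,v,z=None):
    z=c["range_z"][int(round(v)),int(round(u))] if z is None else z
    p=np.linalg.inv(c["mtx"])@np.array([u,v,1.])*z
    return rot(c["orientation"])@p+np.array(c["position"])
def cloud(c,m):
    v,u=np.nonzero(m&(c["range_z"]>0)); z=c["range_z"][v,u]
    p=(np.linalg.inv(c["mtx"])@np.vstack([u,v,np.ones_like(u)])*z)
    return (rot(c["orientation"])@p).T+np.array(c["position"])
def proj(c,p):
    q=rot(c["orientation"]).T@(np.array(p)-np.array(c["position"])); q=c["mtx"]@q
    return q[:2]/q[2]
def save(n,im): cv2.imwrite("pics/"+n,cv2.cvtColor(im,cv2.COLOR_RGB2BGR))
E
python3 - <<'E'
from h import *
print(state(), pinch_z)
np.set_printoptions(precision=4,suppress=True)
ims=[]
for n in ["side","top"]:
    c=camera(n); ims.append(c["image"]); print(n,c["position"],c["orientation"],c["mtx"].tolist())
    for l in ["gun","scale"]:
        for d in cut_out(n,l):
            P=cloud(c,d["mask"]); print(l,d["confidence"],np.array(d["extent"])*[512,384,512,384],np.median(P,0),P.min(0),P.max(0))
    for l in ["gun","gun_grip","gun_hook","gun_balance","scale","scale_seat"]:
        for d in spot_point(n,l):
            u=np.array(d["at"])*[512,384]; print(" ",l,round(d["confidence"],2),u,world(c,*u))
    save(n+"0.png",cv2.resize(c["image"],(800,600)))
E
```

```text
{'time': 0.0, 'joints': array([-1.34030666e+00,  3.81231255e-01,  1.29822717e+00, -4.35303827e-05,
        1.46356940e+00, -2.15340840e-01]), 'joint_vel': array([-4.08620563e-04,  1.72920288e-03, -4.84860516e-04,  8.95319121e-04,
        1.38226798e-03, -6.97883852e-05]), 'effort': array([-1.91903870e-03, -4.48467886e+01, -2.31282395e+01, -3.41555897e-04,
        4.75445166e-03, -2.84204054e-05]), 'position': array([ 0.23706785, -0.49598394,  0.23070416]), 'eef_rot': array([-3.06245964e+00, -6.94213430e-01,  8.50139296e-05]), 'contact_force': array([ 0.18214981, -0.04594293,  0.92706696]), 'torque': array([0.03064441, 0.00962379, 0.04679906]), 'gripper_force': 0.0, 'opening': 0.08532939132833228} 0.0187
side [ 0.3474 -1.2452  1.1468] [-2.2214  0.1404 -0.0717] [[468.80627336766355, 0.0, 251.50667065475346], [0.0, 468.80627336766355, 194.4643914752735], [0.0, 0.0, 1.0]]
gun 0.89 [217.3952 172.1856 256.     216.4992] [0.4593 0.161  0.086 ] [ 0.3944  0.1352 -0.0024] [0.5509 0.3517 0.1723]
gun 0.72 [265.3184 151.296  294.5024 194.496 ] [0.6435 0.2299 0.0857] [ 0.5888  0.1996 -0.0046] [0.7
[... 2515 characters left out ...]
17.3952 192.6912] [0.4968 0.1713 0.1319]
  gun_grip 0.83 [206.3872 246.912 ] [0.2853 0.2123 0.1353]
  gun_grip 0.77 [137.6768 247.9872] [0.2829 0.4808 0.1268]
  gun_grip 0.68 [190.976  147.3024] [0.6808 0.2781 0.1341]
  gun_hook 0.89 [129.792  268.3008] [0.2063 0.5015 0.151 ]
  gun_hook 0.71 [201.5232 155.4048] [0.6578 0.2416 0.0884]
  gun_hook 0.7 [199.5776 262.8096] [0.2258 0.2338 0.1657]
  gun_balance 0.73 [204.1856 255.3984] [0.2528 0.2228 0.1167]
  gun_balance 0.71 [197.376  159.3984] [0.6246 0.2476 0.1632]
  gun_balance 0.57 [139.776  255.5136] [0.2536 0.483  0.0858]
  scale 0.62 [310.784 189.888] [ 0.5214 -0.2109  0.0189]
  scale_seat 0.71 [324.3008 180.5184] [ 0.5166 -0.226   0.2842]
```

View pics/side0.png

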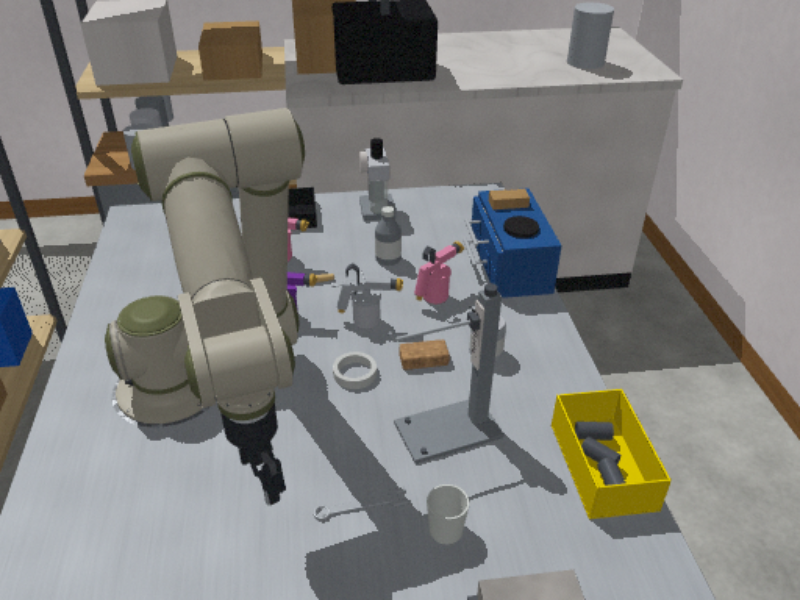

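View pics/top0.png

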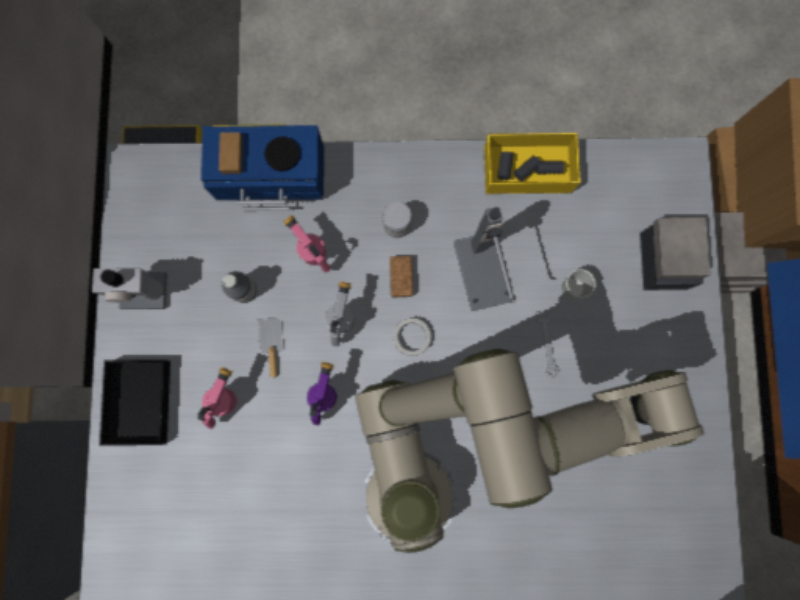

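Top picture (800 px wide), gun candidates: bare-metal (338,312), pink (312,250), pink (218,395) and purple (320,393). Only the one at (338,312) is bare metal; the others are coloured look-alikes. The scale's rod runs from (512,298) to (495,240). Next I measure both closely and make an enlarged crop to confirm.

```bash
python3 - <<'E'
from h import *
np.set_printoptions(precision=4,suppress=True)
for n in ["top","side"]:
    c=camera(n)
    P=cloud(c,np.ones((384,512),bool))
    def sel(lo,hi): return P[np.all((P>lo)&(P<hi),1)]
    G=sel([.36,.11,.095],[.57,.25,.2])
    bar=G[(G[:,2]>.112)&(G[:,2]<.14)&(G[:,0]>.465)]
    l=cv2.fitLine(bar[:,:2].astype(np.float32),cv2.DIST_HUBER,0,.01,.01).ravel()
    print(n,"bar",len(bar),l,np.degrees(np.arctan2(l[1],l[0])),bar.min(0),bar.max(0))
    hk=G[G[:,2]>.145]; print("hook",len(hk),hk.mean(0),hk.min(0),hk.max(0))
    cup=sel([.36,.1,.02],[.57,.25,.09]); print("cup",cup.mean(0),cup.min(0),cup.max(0))
    rod=sel([.42,-.3,.265],[.6,-.15,.3]); 
    if len(rod)>5:
        l=cv2.fitLine(rod[:,:2].astype(np.float32),cv2.DIST_HUBER,0,.01,.01).ravel()
        print("rod",len(rod),l,np.degrees(np.arctan2(l[1],l[0])),rod.min(0),rod.max(0),np.median(rod,0))
    pl=sel([.4,-.32,.007],[.8,-.1,.02]); r=cv2.minAreaRect(pl[:,:2].astype(np.float32)); print("plate",r)
    col=sel([.55,-.3,.31],[.75,-.1,.38]); print("col",col.mean(0),col.min(0),col.max(0))
    a,b=([175,110],[345,215]) if n=="top" else ([205,135],[345,285])
    if n=="top":
        A=cv2.resize(c["image"][130:230,185:265],None,fx=5,fy=5,interpolation=cv2.INTER_CUBIC); 
    else: A2=cv2.resize(c["image"][150:250,200:260],None,fx=5,fy=5,interpolation=cv2.INTER_CUBIC)
save("crop.png",np.hstack([A,A2]))
E
```

```text
top bar 139 [ 0.9761 -0.2172  0.5076  0.1686] -12.546262 [0.4678 0.1461 0.1122] [0.5499 0.1891 0.1386]
hook 35 [0.4318 0.1852 0.162 ] [0.4178 0.1752 0.1457] [0.4454 0.1937 0.1746]
cup [0.4504 0.1771 0.0789] [0.3911 0.1446 0.0222] [0.4948 0.2142 0.0899]
rod 82 [ 0.9732  0.2298  0.5369 -0.2198] 13.283629 [ 0.473  -0.239   0.2799] [ 0.5995 -0.2019  0.2983] [ 0.5365 -0.2195  0.2875]
plate ((0.6006758213043213, -0.21176311373710632), (0.21487754583358765, 0.39390528202056885), 89.10948944091797)
col [ 0.656  -0.1893  0.3404] [ 0.6376 -0.2103  0.3112] [ 0.6797 -0.1728  0.3613]
side bar 169 [ 0.9819 -0.1895  0.5094  0.1581] -10.925628 [0.4659 0.1405 0.1123] [0.5505 0.1867 0.1397]
hook 42 [0.4328 0.1796 0.1592] [0.4168 0.1696 0.145 ] [0.4476 0.1972 0.1728]
cup [0.4518 0.1583 0.0638] [0.3943 0.134  0.0204] [0.4987 0.1917 0.0899]
rod 123 [ 0.9692  0.2465  0.5379 -0.2259] 14.267959 [ 0.4701 -0.2428  0.2819] [ 0.5997 -0.2085  0.2982] [ 0.5326 -0.2266  0.2887]
plate ((0.604511022567749, -0.21592797338962555), (0.20930124819278717, 0.39254045486450195), 87.77901458740234)
col [ 0.6586 -0.2028  0.3353] [ 0.6377 -0.2168  0.3103] [ 0.6816 -0.1808  0.3614]
```

View pics/crop.png

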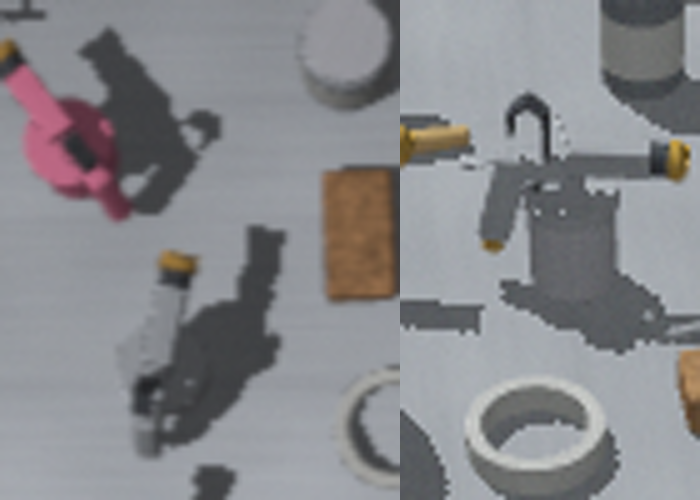

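Confirmed: in the crop the bare-metal gun stands at left panel (160,360) and carries the dark hanger, right panel (530,120). The pink gun is left alone. Moving above the metal gun.

Emit:
{"op": "step_arm", "data": {"series": [[0.86, -0.81, -0.17, 0, 0, 0, 85], [0.86, -0.81, -0.17, 0, 0, 0, 85], [0.86, -0.81, -0.17, 0, 0, 0, 85], [0.86, -0.81, -0.17, 0, 0, 0, 85], [0.86, -0.81, -0.17, 0, 0, 0, 85]]}}

```text
time: 1.5
position: [0.3228, -0.2741, 0.2657]
eef_rot: [3.064, 0.694, 0.0]
contact_force: [1.4, -0.6, 0.3]
opening: 0.0853
gripper_force: 0.0
```

Emit:
{"op": "step_arm", "data": {"series": [[0.86, -0.81, -0.17, 0, 0, 0, 85], [0.86, -0.81, -0.17, 0, 0, 0, 85], [0.86, -0.81, -0.17, 0, 0, 0, 85], [0.86, -0.81, -0.17, 0, 0, 0, 85], [0.86, -0.81, -0.17, 0, 0, 0, 85]]}}

```text
time: 2.0
position: [0.4081, -0.0536, 0.2999]
eef_rot: [3.063, 0.694, 0.001]
contact_force: [0.2, -0.9, -0.1]
opening: 0.0851
gripper_force: 0.0
```

Emit:
{"op": "step_arm", "data": {"series": [[0.86, -0.81, -0.17, 0, 0, 0, 85], [0.86, -0.81, -0.17, 0, 0, 0, 85], [0.86, -0.81, -0.17, 0, 0, 0, 85], [0.86, -0.81, -0.17, 0, 0, 0, 85], [0.86, -0.81, -0.17, 0, 0, 0, 85]]}}

```text
time: 2.5
position: [0.4934, 0.1669, 0.3337]
eef_rot: [3.064, 0.695, 0.001]
contact_force: [0.5, -0.4, 0.1]
opening: 0.085
gripper_force: 0.0
```

Emit:
{"op": "step_arm", "data": {"series": [[0, 0, 0, 0, 0, 7.6, 85], [0, 0, 0, 0, 0, 7.6, 85], [0, 0, 0, 0, 0, 7.6, 85], [0, 0, 0, 0, 0, 7.6, 85], [0, 0, 0, 0, 0, 7.6, 85]]}}

```text
time: 3.0
position: [0.4931, 0.1648, 0.3333]
eef_rot: [3.122, -0.349, -0.0]
contact_force: [-0.6, 0.7, 0.1]
opening: 0.085
gripper_force: 0.0
```

```bash
python3 - <<'E'
from h import *
np.set_printoptions(precision=4,suppress=True)
for n in ["wrist","top","side"]:
    c=camera(n)
    if n=="wrist": print(c["position"],c["orientation"]); save("w1.png",c["image"])
    P=cloud(c,np.ones((384,512),bool))
    def sel(lo,hi): return P[np.all((P>lo)&(P<hi),1)]
    G=sel([.37,.11,.095],[.57,.25,.2])
    G=G[(G[:,2]<.18)]
    bar=G[(G[:,2]>.122)&(G[:,2]<.136)&(G[:,0]>.468)]
    if len(bar)>10:
        r=cv2.minAreaRect(bar[:,:2].astype(np.float32))
        l=cv2.fitLine(bar[:,:2].astype(np.float32),cv2.DIST_HUBER,0,.01,.01).ravel()
        print(n,"bar",len(bar),l,np.degrees(np.arctan2(l[1],l[0])),r, np.median(bar[:,2]))
    hk=G[G[:,2]>.145]; 
    if len(hk): print("hook",len(hk),hk.mean(0),hk.min(0),hk.max(0))
    for lb in ["gun_grip","gun_hook","gun"]:
        for d in spot_point(n,lb)[:3]:
            u=np.array(d["at"])*[512,384]; print(" ",lb,round(d["confidence"],2),u,world(c,*np.minimum(u,[511,383])))
E
```

```text
[0.5585 0.1499 0.4756] [ 1.8448 -2.311  -0.3136]
wrist bar 1418 [ 0.9766 -0.2149  0.5097  0.1668] -12.40852 ((0.5072886347770691, 0.167978435754776), (0.03041592612862587, 0.08429326862096786), 77.52916717529297) 0.12958766265218
hook 376 [0.4361 0.1824 0.1618] [0.4167 0.1727 0.1451] [0.4482 0.1929 0.1699]
  gun_grip 0.89 [ 79.5136 352.2816] [0.4992 0.2203 0.3982]
  gun_grip 0.76 [247.9104 313.8048] [0.3023 0.216  0.1291]
  gun_grip 0.74 [121.4976  31.9872] [0.6697 0.267  0.1304]
  gun_hook 0.86 [248.7808 229.5168] [0.4372 0.1829 0.1663]
  gun_hook 0.86 [156.3136  63.7824] [0.6244 0.2313 0.1666]
  gun 0.95 [172.6976  68.5824] [0.6263 0.2281 0.1161]
  gun 0.67 [251.904  288.4992] [0.3395 0.2019 0.129 ]
  gun 0.61 [251.904  175.9872] [0.4887 0.1678 0.1293]
top bar 58 [ 0.9932 -0.1165  0.4881  0.1745] -6.6874003 ((0.4899481236934662, 0.17684677243232727), (0.04358126223087311, 0.024045759811997414), 0.4099861681461334) 0.12953838543156349
  gun_grip 0.76 [191.1808 147.4944] [0.682  0.2786 0.1262]
  gun_grip 0.58 [138.9056 247.7184] [0.2839 0.4753 0.1294]
  gun_grip 0.54 [217.7024 192.69
[... 394 characters left out ...]
 0.16338002681732178), (0.03654681518673897, 0.08445113152265549), 75.87312316894531) 0.12926058559334386
hook 42 [0.4335 0.1788 0.1596] [0.4173 0.1651 0.1451] [0.4476 0.1971 0.1715]
  gun_grip 0.87 [287.1808 166.0032] [ 0.7211  0.4289 -0.005 ]
  gun_grip 0.76 [187.2896 177.9072] [0.2921 0.2012 0.1298]
  gun_grip 0.69 [242.8928 182.4   ] [0.4961 0.1568 0.1226]
  gun_hook 0.86 [225.4848 169.6128] [0.4348 0.1823 0.168 ]
  gun_hook 0.58 [167.424  169.8816] [0.2208 0.2285 0.1536]
  gun_hook 0.58 [170.496  128.7936] [0.2129 0.7865 0.0155]
  gun 0.87 [184.8832 202.4832] [0.2741 0.189  0.024 ]
  gun 0.7 [178.0224 164.3904] [0.2488 0.4576 0.0237]
  gun 0.65 [233.8816 207.0912] [0.4586 0.1389 0.0228]
```

View pics/w1.png

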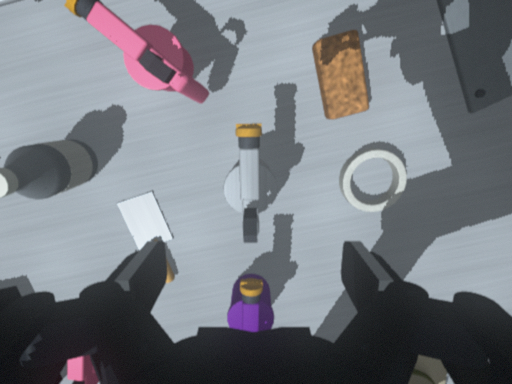

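The wrist picture shows the metal barrel at column 249, rows 130–200, in line with the tool, with the hanger at (250,222). Descending.

Emit:
{"op": "step_arm", "data": {"series": [[0.02, -0.13, 0.9, 0, 0, 0, 60], [0, 0, 0.9, 0, 0, 0, 60], [0, 0, 0.9, 0, 0, 0, 60], [0, 0, 0.9, 0, 0, 0, 60], [0, 0, 0.9, 0, 0, 0, 60]]}}

```text
time: 4.1
position: [0.495, 0.1697, 0.1521]
eef_rot: [-3.123, 0.34, -0.001]
contact_force: [1.6, 0.3, 0.2]
opening: 0.0601
gripper_force: 0.0
```

Emit:
{"op": "step_arm", "data": {"series": [[0, 0, 0.4, 0, 0, 0, 60], [0, 0, 0.4, 0, 0, 0, 60], [0, 0, 0.3, 0, 0, 0, 60], [0, 0, 0.25, 0, 0, 0, 60], [0, 0, 0, 0, 0, 0, 60]]}}

```text
time: 4.6
position: [0.4946, 0.1696, 0.0983]
eef_rot: [3.123, -0.341, -0.003]
contact_force: [0.5, 0.0, 0.4]
opening: 0.0599
gripper_force: 0.0
```

Emit:
{"op": "step_arm", "data": {"series": [[0, 0, 0, 0, 0, 0, 34], [0, 0, 0, 0, 0, 0, 28], [0, 0, 0, 0, 0, 0, 24], [0, 0, 0, 0, 0, 0, 18], [0, 0, 0, 0, 0, 0, 10]], "squeeze": 100}}

```text
time: 5.1
position: [0.4955, 0.1697, 0.1002]
eef_rot: [-3.123, 0.341, -0.003]
contact_force: [-0.4, 0.4, 6.4]
opening: 0.0222
gripper_force: 98.2
```

Emit:
{"op": "step_arm", "data": {"series": [[0, 0, -0.1, 0, 0, 0, 10], [0, 0, -0.2, 0, 0, 0, 10], [0, 0, -0.4, 0, 0, 0, 10], [0, 0, -0.6, 0, 0, 0, 10], [0, 0, -0.8, 0, 0, 0, 10]]}}

```text
time: 5.6
position: [0.4943, 0.1696, 0.1836]
eef_rot: [3.122, -0.341, -0.004]
contact_force: [1.0, -0.5, -3.8]
opening: 0.0225
gripper_force: 98.0
```

Emit:
{"op": "step_arm", "data": {"series": [[0, 0, -0.8, 0, 0, 0, 10], [0, 0, -0.8, 0, 0, 0, 10], [0, 0, -0.5, 0, 0, 0, 10], [0, 0, 0, 0, 0, 0, 10], [0, 0, 0, 0, 0, 0, 10]]}}

```text
time: 6.1
position: [0.4946, 0.1696, 0.2666]
eef_rot: [3.123, -0.341, -0.002]
contact_force: [-0.7, -0.6, -3.9]
opening: 0.0229
gripper_force: 98.2
```

```bash
python3 - <<'E'
from h import *
np.set_printoptions(precision=4,suppress=True)
s=state(); print({k:s[k] for k in ["position","eef_rot","contact_force","torque","joints"]})
c=camera("side"); save("s2.png",cv2.resize(c["image"][110:230,180:320],(700,600),interpolation=cv2.INTER_CUBIC))
c=camera("wrist"); P=cloud(c,np.ones((384,512),bool)); T=rot(s["eef_rot"]); Q=(P-s["position"])@T
m=(abs(Q[:,1])<.02)&(Q[:,2]>-.08)&(Q[:,2]<.03)&(Q[:,0]<-.0)&(Q[:,0]>-.13); H=Q[m]
hk=H[H[:,2]<-.02]; print("tool-frame hook",len(hk),hk.min(0),hk.max(0),hk.mean(0))
top=hk[hk[:,2]<hk[:,2].min()+.004]; print("apex",top.mean(0))
rod_c=0
E
```

```text
{'position': array([0.4946, 0.1696, 0.2666]), 'eef_rot': array([ 3.1228, -0.3409, -0.0016]), 'contact_force': array([-0.672 , -0.6461, -3.9373]), 'torque': array([-0.0349, -0.1486, -0.0038]), 'joints': array([ 0.1037,  0.3096,  1.3031, -0.    ,  1.53  ,  1.8919])}
tool-frame hook 3319 [-0.0294 -0.0135 -0.05  ] [-0.      0.0137 -0.0252] [-0.0123  0.0001 -0.0301]
apex [-0.0059 -0.0004 -0.0473]
```

View pics/s2.png

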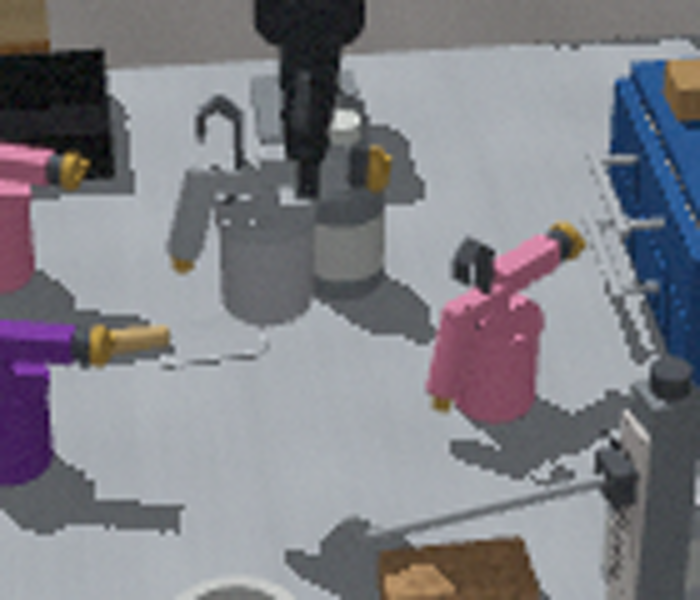

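The side crop shows the bare gun held level, with its hanger free at (220,115). Its weight is about 4.2 N, so the rod should sink about 35 mm. Moving to the scale, keeping off the rod while turning.

Emit:
{"op": "step_arm", "data": {"series": [[0.08, 0.4, 0.02, 0, 0, 0, 10], [0.14, 0.65, 0.02, 0, 0, 0, 10], [0.14, 0.65, 0.02, 0, 0, 0, 10], [0.14, 0.65, 0.02, 0, 0, 0, 10], [0.14, 0.65, 0.02, 0, 0, 0, 10]]}}

```text
time: 6.7
position: [0.4936, 0.046, 0.2619]
eef_rot: [-3.123, 0.341, 0.004]
contact_force: [0.6, -0.7, -3.5]
opening: 0.0227
gripper_force: 98.3
```

Emit:
{"op": "step_arm", "data": {"series": [[0.14, 0.65, 0.02, 0, 0, 0, 10], [0.14, 0.65, 0.02, 0, 0, 0, 10], [0.14, 0.65, 0.02, 0, 0, 0, 10], [0.14, 0.65, 0.02, 0, 0, -3, 10], [0.05, 0.2, 0.02, 0, 0, -6, 10]]}}

```text
time: 7.2
position: [0.4938, -0.0697, 0.2579]
eef_rot: [-3.14, 0.094, 0.004]
contact_force: [-0.2, 1.6, -3.5]
opening: 0.0224
gripper_force: 98.5
```

Emit:
{"op": "step_arm", "data": {"series": [[0, 0, 0, 0, 0, -7.5, 10], [0, 0, 0, 0, 0, -7.5, 10], [0, 0, 0, 0, 0, -7.5, 10], [0, 0, 0, 0, 0, -7.5, 10], [0, 0, 0, 0, 0, -7.5, 10]]}}

```text
time: 7.7
position: [0.4938, -0.0674, 0.2579]
eef_rot: [-3.0, -0.927, 0.003]
contact_force: [-0.3, 0.4, -2.9]
opening: 0.0224
gripper_force: 98.5
```

Emit:
{"op": "step_arm", "data": {"series": [[0, 0, 0, 0, 0, -7.5, 10], [0, 0, 0, 0, 0, -7.5, 10], [0, 0, 0, 0, 0, -7.5, 10], [0, 0, 0, 0, 0, -7.5, 10], [0, 0, 0, 0, 0, -7.5, 10]]}}

```text
time: 8.2
position: [0.4938, -0.0674, 0.2579]
eef_rot: [-2.542, -1.842, 0.002]
contact_force: [-0.3, 0.6, -3.5]
opening: 0.0226
gripper_force: 98.5
```

Emit:
{"op": "step_arm", "data": {"series": [[0, 0, 0, 0, 0, -7.5, 10], [0, 0, 0, 0, 0, -7.5, 10], [0, 0, 0, 0, 0, -7.5, 10], [0, 0, 0, 0, 0, -7.5, 10], [0, 0, 0, 0, 0, -2.5, 10]]}}

```text
time: 8.7
position: [0.4938, -0.0674, 0.2579]
eef_rot: [-1.926, -2.478, 0.001]
contact_force: [-0.5, 0.2, -3.5]
opening: 0.0225
gripper_force: 98.5
```

```bash
cat > m.py <<'E'
from h import *
import sys
np.set_printoptions(precision=4,suppress=True)
s=state(); T=rot(s["eef_rot"]); t=np.array(s["position"])
print("pos",t,"yaw",np.degrees(np.arctan2(T[1,0],T[0,0])),"F",s["contact_force"],"tq",s["torque"],"op",s["opening"],s["gripper_force"])
for n in ["side","wrist","top"]:
    c=camera(n); P=cloud(c,np.ones((384,512),bool)); Q=(P-t)@T
    hk=Q[(abs(Q[:,1])<.03)&(Q[:,2]<-.035)&(Q[:,2]>-.09)&(Q[:,0]<-.04)&(Q[:,0]>-.10)]
    if len(hk)>4: print(n,"hook(tool)",len(hk),hk.min(0),hk.max(0),np.median(hk,0))
    r=P[(P[:,0]>.45)&(P[:,0]<.605)&(P[:,1]>-.27)&(P[:,1]<-.19)&(P[:,2]>.2)&(P[:,2]<.31)]
    if len(r)>8:
        l=cv2.fitLine(r[:,:3].astype(np.float32),cv2.DIST_HUBER,0,.01,.01).ravel(); l=l*np.sign(l[0])if l[0]<0 else l
        print(n,"rod",len(r),l[:3],np.degrees(np.arctan2(l[1],l[0])),l[3:],"med z",np.median(r[:,2]),"min x",r[:,:].min(0))
    if len(sys.argv)>1 and n=="side": save(sys.argv[1],cv2.resize(c["image"][130:250,220:340],(600,600),interpolation=cv2.INTER_CUBIC))
E
python3 m.py s3.png
```

```text
pos [ 0.4938 -0.0674  0.2579] yaw 104.28191736137752 F [-0.5086  0.2459 -3.4647] tq [0.1339 0.0264 0.0055] op 0.022532813219990445 98.4716248512268
side hook(tool) 81 [-0.0844 -0.0088 -0.0699] [-0.0471  0.0108 -0.0364] [-0.0734 -0.0007 -0.0561]
side rod 134 [ 0.9722  0.2335 -0.0192] 13.507876 [ 0.555  -0.2212  0.2882] med z 0.2888645114425433 min x [ 0.47   -0.2452  0.2802]
top rod 87 [ 0.9722  0.225  -0.0653] 13.032377 [ 0.5355 -0.2201  0.2885] med z 0.287687808610708 min x [ 0.4688 -0.238   0.278 ]
```

View pics/s3.png

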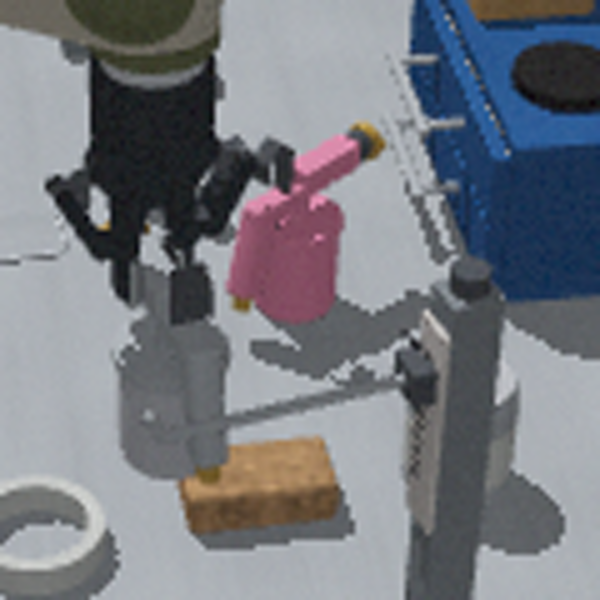

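The side crop shows the gun with hanger at about (230,150) and its rear facing the rod, whose tip is near (165,430); rod height and hanger height agree with the given sizes. Lining up, then threading the rod in under the leg.

Emit:
{"op": "step_arm", "data": {"series": [[-0.2, -0.12, 0, 0, 0, 0.8, 10], [-0.27, -0.14, 0, 0, 0, 0, 10], [-0.27, -0.14, 0, 0, 0, 0, 10], [-0.2, -0.1, 0, 0, 0, 0, 10], [-0.13, -0.06, 0, 0, 0, 0, 10]]}}

```text
time: 9.35
position: [0.4821, -0.1157, 0.2593]
eef_rot: [1.952, 2.461, -0.0]
contact_force: [0.2, 1.6, -4.4]
opening: 0.0223
gripper_force: 98.6
```

Emit:
{"op": "step_arm", "data": {"series": [[-0.1, 0, 0, 0, 0, 0, 10], [-0.15, 0, 0, 0, 0, 0, 10], [-0.15, 0, 0, 0, 0, 0, 10], [-0.1, 0, 0, 0, 0, 0, 10], [0, 0, 0, 0, 0, 0, 10]]}}

```text
time: 9.85
position: [0.4872, -0.1343, 0.2592]
eef_rot: [-1.951, -2.462, 0.0]
contact_force: [-0.4, -0.2, -3.1]
opening: 0.0225
gripper_force: 98.6
```

```bash
python3 m.py s4.png; python3 - <<'E'
from h import *
c=camera("top")
for p in [(.51,-.23,.28)]: print(proj(c,p), proj(camera("wrist"),p))
E
```

```text
pos [ 0.4872 -0.1343  0.2592] yaw 103.22543399118051 F [-0.4143 -0.1518 -3.0563] tq [ 0.1412  0.0046 -0.0552] op 0.02250704256096398 98.58601212501526
side hook(tool) 83 [-0.0835 -0.0084 -0.0724] [-0.047   0.0084 -0.0354] [-0.0716 -0.0021 -0.0567]
side rod 479 [ 0.4647 -0.1793  0.8671] -21.10285 [ 0.5057 -0.2189  0.2567] med z 0.2525943437589945 min x [ 0.4697 -0.2456  0.2005]
wrist rod 103 [ 0.9943  0.1063 -0.0031] 6.10042 [ 0.4833 -0.1947  0.2435] med z 0.24349187411314413 min x [ 0.4785 -0.1998  0.2425]
top rod 45 [ 0.9688  0.2349 -0.0795] 13.632476 [ 0.5645 -0.2128  0.2887] med z 0.28800484077907806 min x [ 0.4689 -0.2382  0.2775]
[325.30088123 182.50812532] [255.20717184 429.29735385]
```

View pics/s4.png

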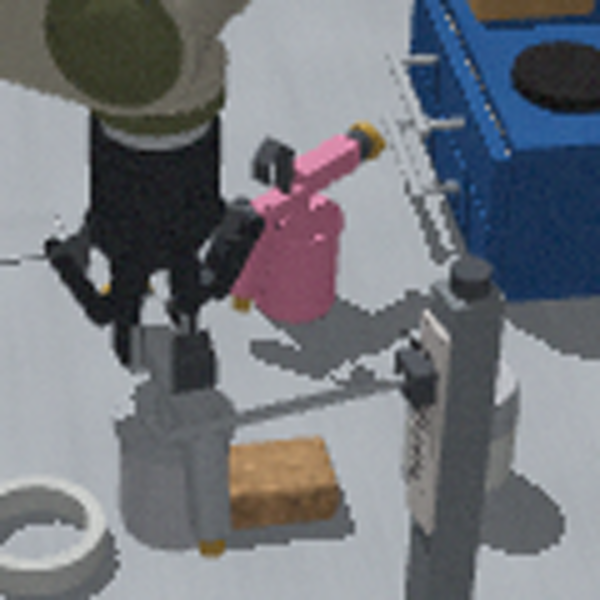

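Rod tip lies at about (165,430), now just behind and below the hanger leg (195,375). Pushing on until the rod is under the arch.

Emit:
{"op": "step_arm", "data": {"series": [[-0.08, 0, 0, 0, 0, 0, 10], [-0.12, 0, 0, 0, 0, 0, 10], [-0.12, 0, 0, 0, 0, 0, 10], [-0.1, 0, 0, 0, 0, 0, 10], [0, 0, 0, 0, 0, 0, 10]]}}

```text
time: 10.6
position: [0.491, -0.1509, 0.2592]
eef_rot: [-1.951, -2.462, 0.0]
contact_force: [0.4, -0.0, -3.2]
opening: 0.0225
gripper_force: 98.6
```

Emit:
{"op": "step_arm", "data": {"series": [[-0.1, 0, 0, 0, 0, 0, 10], [-0.12, 0, 0, 0, 0, 0, 10], [-0.12, 0, 0, 0, 0, 0, 10], [-0.08, 0, 0, 0, 0, 0, 10], [0, 0, 0, 0, 0, 0, 10]]}}

```text
time: 11.1
position: [0.4947, -0.1671, 0.2592]
eef_rot: [-1.951, -2.462, 0.0]
contact_force: [-0.0, 0.1, -3.3]
opening: 0.0226
gripper_force: 98.6
```

```bash
python3 m.py s5.png
```

```text
pos [ 0.4947 -0.1671  0.2592] yaw 103.21282644976267 F [-0.0438  0.0867 -3.25  ] tq [0.1153 0.0331 0.0444] op 0.022584045661626924 98.586745262146
side hook(tool) 86 [-0.0832 -0.008  -0.0717] [-0.0514  0.0097 -0.0351] [-0.0738 -0.0015 -0.0561]
side rod 723 [0.6009 0.0519 0.7976] 4.9342184 [ 0.5072 -0.2314  0.2549] med z 0.24719123919554886 min x [ 0.4665 -0.27    0.2   ]
wrist rod 567 [0.0356 0.5721 0.8194] 86.439415 [ 0.4969 -0.2037  0.2704] med z 0.2875564681876471 min x [ 0.4688 -0.2322  0.2036]
top rod 22 [ 0.9456 -0.0064  0.3251] -0.3888508 [ 0.5482 -0.2057  0.2694] med z 0.24553039037869506 min x [ 0.4664 -0.2152  0.2407]
```

View pics/s5.png

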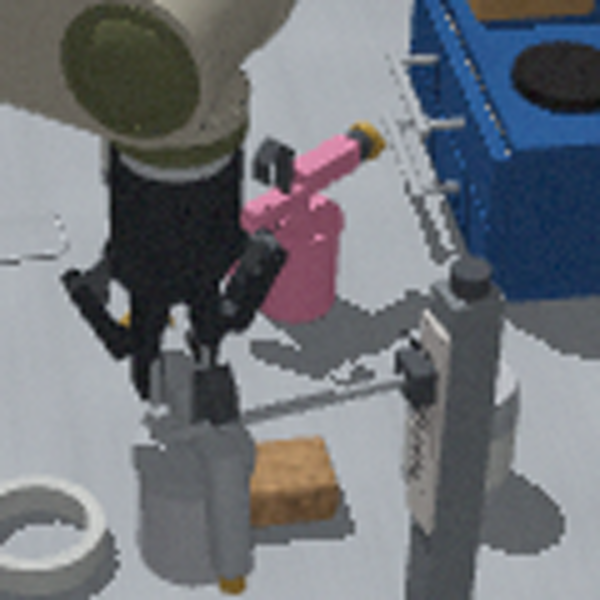

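The rod passes under the arch, entering beside the leg at (243,412), with no contact force. Lowering to contact.

Emit:
{"op": "step_arm", "data": {"series": [[0, 0, 0.1, 0, 0, 0, 10], [0, 0, 0.2, 0, 0, 0, 10], [0, 0, 0.2, 0, 0, 0, 10], [0, 0, 0.15, 0, 0, 0, 10], [0, 0, 0, 0, 0, 0, 10]]}}

```text
time: 11.75
position: [0.4943, -0.1664, 0.2321]
eef_rot: [-1.949, -2.461, 0.0]
contact_force: [-0.3, 0.0, -3.6]
opening: 0.0225
gripper_force: 98.6
```

Emit:
{"op": "step_arm", "data": {"series": [[0, 0, 0.05, 0, 0, 0, 10], [0, 0, 0.05, 0, 0, 0, 10], [0, 0, 0.05, 0, 0, 0, 10], [0, 0, 0, 0, 0, 0, 10], [0, 0, 0, 0, 0, 0, 10]]}}

```text
time: 12.25
position: [0.4947, -0.1667, 0.2274]
eef_rot: [1.95, 2.463, 0.0]
contact_force: [0.4, 0.1, -3.7]
opening: 0.0227
gripper_force: 98.6
```

Emit:
{"op": "step_arm", "data": {"series": [[0, 0, 0.05, 0, 0, 0, 10], [0, 0, 0.05, 0, 0, 0, 10], [0, 0, 0.05, 0, 0, 0, 10], [0, 0, 0, 0, 0, 0, 10], [0, 0, 0, 0, 0, 0, 10]]}}

```text
time: 12.75
position: [0.4947, -0.1667, 0.2213]
eef_rot: [1.951, 2.463, -0.0]
contact_force: [0.1, -1.2, -3.0]
opening: 0.0225
gripper_force: 98.6
```

Emit:
{"op": "step_arm", "data": {"series": [[0, 0, 0.05, 0, 0, 0, 10], [0, 0, 0.05, 0, 0, 0, 10], [0, 0, 0.05, 0, 0, 0, 10], [0, 0, 0, 0, 0, 0, 10], [0, 0, 0, 0, 0, 0, 10]]}}

```text
time: 13.25
position: [0.4947, -0.1667, 0.2154]
eef_rot: [1.95, 2.463, -0.0]
contact_force: [-0.0, -1.1, -2.2]
opening: 0.0228
gripper_force: 98.7
```

```bash
cat > r.py <<'E'
from h import *
np.set_printoptions(precision=4,suppress=True)
s=state(); T=rot(s["eef_rot"]); t=np.array(s["position"])
print("hook",t+T@[-.063,0,-.0589],"tilt",np.degrees(np.arcsin(-T[2,0])),s["time"])
c=camera("side"); P=cloud(c,np.ones((384,512),bool))
F=[];Q=[]
for i in range(6): x=state(); F.append(x["contact_force"]); Q.append(x["torque"]); camera("side") if i<5 else 0
print("F",np.mean(F,0),np.std(F,0),"tq",np.mean(Q,0))
b=np.array([.509,-.228]); d=np.array([.9724,.2335]); q=(P[:,:2]-b)@np.c_[d,[-d[1],d[0]]]
m=(q[:,0]>.045)&(q[:,0]<.105)&(abs(q[:,1])<.015)&(P[:,2]>.15)&(P[:,2]<.32)
print("rod z",m.sum(),np.median(P[m,2])-.0035)
E
python3 r.py
```

```text
hook [ 0.5091 -0.228   0.2743] tilt 0.008665560143669893 13.25
F [ 0.8698 -1.5252 -1.8317] [0.3186 0.3603 0.5113] tq [-0.1397 -0.0702  0.0413]
rod z 52 0.2748923106811289
```

Emit:
{"op": "step_arm", "data": {"series": [[-0.03, 0, 0, 0, 0, 0, 10], [-0.03, 0, 0, 0, 0, 0, 10], [-0.08, 0, 0.12, 0, -3, 0, 10], [-0.08, 0, 0.12, 0, -3, 0, 10], [0, 0, 0, 0, 0, 0, 10]]}}

```text
time: 14.05
position: [0.4964, -0.1747, 0.2055]
eef_rot: [1.898, 2.399, -0.1]
contact_force: [-1.4, 2.1, -1.8]
opening: 0.0222
gripper_force: 98.8
```

```bash
python3 r.py
```

```text
hook [ 0.5094 -0.2297  0.2706] tilt 5.966481296698094 14.05
F [-1.6445  5.006  -1.5834] [0.2543 0.7187 0.4529] tq [ 0.6739  0.2407 -0.0323]
rod z 51 0.2688531672979609
```

Emit:
{"op": "step_arm", "data": {"series": [[0.02, 0, 0, 0, 0, 0, 10], [0.015, 0, 0, 0, 0, 0, 10], [0.005, 0, 0.06, 0, 0, 0, 10], [0, 0, 0, 0, 0, 0, 10], [0, 0, 0, 0, 0, 0, 10]]}}

```text
time: 14.85
position: [0.4965, -0.1743, 0.2034]
eef_rot: [1.899, 2.397, -0.1]
contact_force: [0.3, 0.3, -0.8]
opening: 0.0224
gripper_force: 98.9
```

```bash
python3 r.py
```

```text
hook [ 0.5094 -0.2293  0.2685] tilt 6.0053864696719055 14.85
F [-0.1697  1.1063 -1.3365] [0.5199 0.9599 0.8828] tq [0.183  0.0497 0.0017]
rod z 52 0.26805432588077277
```

Emit:
{"op": "step_arm", "data": {"series": [[-0.035, 0, 0.065, 0, -1.5, 0, 10], [-0.035, 0, 0.065, 0, -1.5, 0, 10], [-0.035, 0, 0.065, 0, -1.5, 0, 10], [0, 0, 0, 0, 0, 0, 10], [0, 0, 0, 0, 0, 0, 10]]}}

```text
time: 15.65
position: [0.4974, -0.1788, 0.196]
eef_rot: [1.858, 2.347, -0.171]
contact_force: [-1.8, 3.4, -1.9]
opening: 0.0225
gripper_force: 98.8
```

```bash
python3 r.py
```

```text
hook [ 0.5092 -0.2287  0.2654] tilt 10.456609926480963 15.65
F [-1.0284  4.6154 -0.7461] [0.5513 0.3797 0.5819] tq [ 0.6267  0.1923 -0.0458]
rod z 53 0.2661679965858081
```

Emit:
{"op": "step_arm", "data": {"series": [[0.02, 0, 0, 0, 0, 0, 10], [0.015, 0, 0.03, 0, 0, 0, 10], [0.01, 0, 0.05, 0, 0, 0, 10], [0, 0, 0, 0, 0, 0, 10], [0, 0, 0, 0, 0, 0, 10]]}}

```text
time: 16.45
position: [0.4975, -0.1784, 0.1928]
eef_rot: [1.858, 2.346, -0.171]
contact_force: [-0.6, -2.3, -1.4]
opening: 0.0231
gripper_force: 99.0
```

```bash
python3 r.py
```

```text
hook [ 0.5092 -0.2282  0.2622] tilt 10.540045690924584 16.45
F [-0.4809 -2.6062 -0.9134] [0.6978 0.4581 0.6638] tq [-0.1564  0.0257 -0.0792]
rod z 53 0.26248353813132247
```

Emit:
{"op": "step_arm", "data": {"series": [[-0.03, 0, 0.07, 0, -1.5, 0, 10], [-0.03, 0, 0.07, 0, -1.5, 0, 10], [-0.03, 0, 0.07, 0, -1.5, 0, 10], [0, 0, 0, 0, 0, 0, 10], [0, 0, 0, 0, 0, 0, 10]]}}

```text
time: 17.25
position: [0.4985, -0.1829, 0.1852]
eef_rot: [1.817, 2.295, -0.239]
contact_force: [1.6, -2.3, -0.5]
opening: 0.0223
gripper_force: 98.8
```

```bash
python3 r.py
```

```text
hook [ 0.509  -0.2273  0.2583] tilt 14.977812820517093 17.25
F [ 0.4335 -0.6195 -0.059 ] [0.5777 0.6255 0.3132] tq [ 0.0565 -0.032   0.0441]
rod z 55 0.2583724999290043
```

Emit:
{"op": "step_arm", "data": {"series": [[-0.022, 0, 0.04, 0, -1.1, 0, 10], [-0.022, 0, 0.04, 0, -1.1, 0, 10], [0, 0, 0, 0, 0, 0, 10], [0, 0, 0, 0, 0, 0, 10], [0, 0, 0, 0, 0, 0, 10]]}}

```text
time: 18.05
position: [0.4992, -0.1857, 0.1826]
eef_rot: [1.797, 2.269, -0.272]
contact_force: [1.0, -2.4, -1.0]
opening: 0.0227
gripper_force: 98.9
```

```bash
python3 r.py
```

```text
hook [ 0.509  -0.2273  0.2575] tilt 17.1950568358333 18.05
F [ 0.6561 -2.3751  0.1   ] [0.2554 0.1045 0.2019] tq [-0.0714 -0.036   0.0213]
rod z 53 0.2580292204617369
```

Emit:
{"op": "step_arm", "data": {"series": [[-0.008, 0, 0, 0, 0, 0, 10], [0, 0, 0.01, 0, 0, 0, 10], [0, 0, 0, 0, 0, 0, 10], [0, 0, 0, 0, 0, 0, 10], [0, 0, 0, 0, 0, 0, 10]], "squeeze": 50}}

```text
time: 18.85
position: [0.4992, -0.1859, 0.1823]
eef_rot: [1.797, 2.269, -0.272]
contact_force: [0.2, 0.2, 0.3]
opening: 0.0225
gripper_force: 99.0
```

Emit:
{"op": "step_arm", "data": {"series": [[0, 0, 0, 0, 0, 0, 10], [0, 0, 0, 0, 0, 0, 10], [0, 0, 0, 0, 0, 0, 10], [0, 0, 0, 0, 0, 0, 10], [0, 0, 0, 0, 0, 0, 10]], "squeeze": 20}}

```text
time: 19.35
position: [0.4992, -0.1861, 0.1823]
eef_rot: [1.797, 2.269, -0.272]
contact_force: [-1.4, -0.5, -0.2]
opening: 0.0226
gripper_force: 99.0
```

```bash
python3 r.py; python3 - <<'E'
from h import *
c=camera("side"); save("s6.png",cv2.resize(c["image"][150:270,220:340],(600,600),interpolation=cv2.INTER_CUBIC))
E
```

```text
hook [ 0.509  -0.2277  0.2572] tilt 17.19723128574813 19.35
F [-0.1654  0.1586 -0.2782] [0.4581 0.3828 0.3302] tq [0.1593 0.0526 0.0072]
rod z 54 0.2577995706436399
```

View pics/s6.png

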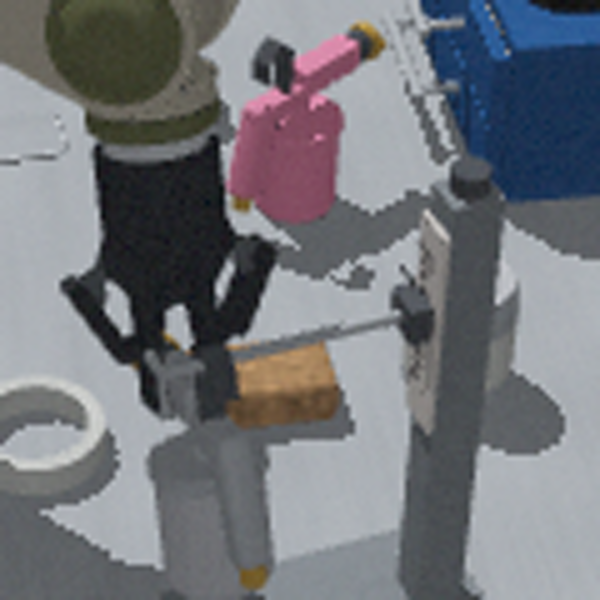

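The side crop shows the gun nose-down with the hanger on the rod at (215,370) and the carriage pointer moved down. The wrist carries about 0 N. Easing off in small opening steps.

Emit:
{"op": "step_arm", "data": {"series": [[0.004, 0, 0.012, 0, 0, 0, 21], [0.004, 0, 0.012, 0, 0, 0, 22], [0, 0, 0, 0, 0, 0, 22.5], [0, 0, 0, 0, 0, 0, 23], [0, 0, 0, 0, 0, 0, 23]], "squeeze": 20}}

```text
time: 20.2
position: [0.4993, -0.1861, 0.1813]
eef_rot: [1.797, 2.269, -0.272]
contact_force: [0.1, -0.6, 0.2]
opening: 0.0231
gripper_force: 53.9
```

```bash
python3 r.py; python3 -c "
from h import *
s=state();print(s['opening'],s['gripper_force'])"
```

```text
hook [ 0.5091 -0.2277  0.2562] tilt 17.205577976761617 20.2
F [ 0.1145 -0.3124  0.1257] [0.2413 0.5199 0.338 ] tq [ 0.0795  0.0236 -0.001 ]
rod z 52 0.25674289302792086
0.023580962618920013 53.95434021949768
```

Emit:
{"op": "step_arm", "data": {"series": [[0, 0, 0, 0, 0, 0, 23.3], [0, 0, 0, 0, 0, 0, 23.5], [0, 0, 0, 0, 0, 0, 23.7], [0, 0, 0, 0, 0, 0, 23.7], [0, 0, 0, 0, 0, 0, 23.7]]}}

```text
time: 21.0
position: [0.4993, -0.186, 0.1813]
eef_rot: [1.797, 2.269, -0.272]
contact_force: [-0.6, -0.6, -0.2]
opening: 0.0238
gripper_force: 17.0
```

Emit:
{"op": "step_arm", "data": {"series": [[0, 0, 0, 0, 0, 0, 23.8], [0, 0, 0, 0, 0, 0, 23.9], [0, 0, 0, 0, 0, 0, 23.9], [0, 0, 0, 0, 0, 0, 24], [0, 0, 0, 0, 0, 0, 24]]}}

```text
time: 21.5
position: [0.4992, -0.186, 0.1813]
eef_rot: [1.797, 2.269, -0.272]
contact_force: [0.1, -0.0, 0.5]
opening: 0.0239
gripper_force: 3.5
```

```bash
python3 r.py; python3 -c "
from h import *
s=state();print(s['opening'],s['gripper_force'])"
```

```text
hook [ 0.509  -0.2276  0.2562] tilt 17.198637018766913 21.5
F [ 0.4065 -0.5953 -0.0272] [0.4056 0.4375 0.4023] tq [0.0904 0.0032 0.0366]
rod z 52 0.25709849766495324
0.024262287078490104 3.604784533381462
```

Emit:
{"op": "step_arm", "data": {"series": [[0, 0, 0, 0, 0, 0, 24.1], [0, 0, 0, 0, 0, 0, 24.1], [0, 0, 0, 0, 0, 0, 24.1], [0, 0, 0, 0, 0, 0, 24.1], [0, 0, 0, 0, 0, 0, 24.1]]}}

```text
time: 22.3
position: [0.4992, -0.186, 0.1813]
eef_rot: [1.797, 2.269, -0.272]
contact_force: [0.0, 0.2, 0.2]
opening: 0.0241
gripper_force: 0.7
```

Emit:
{"op": "step_arm", "data": {"series": [[0, 0, 0, 0, 0, 0, 24.2], [0, 0, 0, 0, 0, 0, 24.3], [0, 0, 0, 0, 0, 0, 24.4], [0, 0, 0, 0, 0, 0, 24.5], [0, 0, 0, 0, 0, 0, 25]]}}

```text
time: 22.8
position: [0.4992, -0.186, 0.1813]
eef_rot: [1.797, 2.269, -0.272]
contact_force: [0.5, -0.0, -0.2]
opening: 0.0249
gripper_force: 0.0
```

Emit:
{"op": "step_arm", "data": {"series": [[0, 0, 0, 0, 0, 0, 26], [0, 0, 0, 0, 0, 0, 27], [0, 0, 0, 0, 0, 0, 29], [0, 0, 0, 0, 0, 0, 32], [0, 0, 0, 0, 0, 0, 36]]}}

```text
time: 23.3
position: [0.4992, -0.186, 0.1813]
eef_rot: [1.797, 2.269, -0.272]
contact_force: [-0.5, 1.1, -0.3]
opening: 0.0359
gripper_force: 0.0
```

```bash
cat > g.py <<'E'
from h import *
np.set_printoptions(precision=4,suppress=True)
b=np.array([.509,-.228]); d=np.array([.9724,.2335]); n=np.array([-d[1],d[0]])
for i in range(4):
    c=camera("side"); P=cloud(c,np.ones((384,512),bool)); q=(P[:,:2]-b)@np.c_[d,n]
    m=(q[:,0]>.045)&(q[:,0]<.105)&(abs(q[:,1])<.015)&(P[:,2]>.15)&(P[:,2]<.32)
    g=(abs(q[:,0])<.045)&(q[:,1]>-.09)&(q[:,1]<.12)&(P[:,2]>.04)&(P[:,2]<.22)
    k=g&(q[:,1]<-.015)
    print(state()["time"],"rod z",np.median(P[m,2])-.0035,"gun",g.sum(),q[g].mean(0),P[g,2].mean(),"rear",k.sum(),q[k].mean(0),P[k,2].mean())
E
python3 g.py; python3 r.py
```

```text
23.35 rod z 0.25765773170024037 gun 859 [-0.0101 -0.0204] 0.1728869892133876 rear 555 [-0.0086 -0.0425] 0.16297901316964702
23.4 rod z 0.25685184047116316 gun 861 [-0.0102 -0.0207] 0.1730589085252538 rear 557 [-0.0088 -0.0427] 0.16337319540533796
23.45 rod z 0.2577315718058287 gun 859 [-0.0103 -0.0204] 0.1729600291377241 rear 551 [-0.0088 -0.0429] 0.16280854667648276
23.5 rod z 0.2573235879425902 gun 847 [-0.0102 -0.0206] 0.1723231778354579 rear 544 [-0.0087 -0.0428] 0.16249548661904728
hook [ 0.509  -0.2277  0.2562] tilt 17.19797219892742 23.5
F [ 0.2509 -0.0034  0.2411] [0.3836 0.3814 0.1656] tq [0.1547 0.029  0.0021]
rod z 54 0.2573390743502617
```

Emit:
{"op": "step_arm", "data": {"series": [[0, 0, 0, 0, 0, 0, 44], [0, 0, 0, 0, 0, 0, 52], [0, 0, -0.05, 0, 0, 0, 60], [0, 0, -0.15, 0, 0, 0, 60], [0, 0, -0.3, 0, 0, 0, 60]]}}

```text
time: 24.3
position: [0.4976, -0.1801, 0.2006]
eef_rot: [1.797, 2.269, -0.272]
contact_force: [0.1, -0.4, 1.0]
opening: 0.06
gripper_force: 0.0
```

Emit:
{"op": "step_arm", "data": {"series": [[0, 0, -0.4, 0, 0, 0, 60], [0, 0, -0.5, 0, 0, 0, 60], [0, 0, -0.6, 0, 0, 0, 60], [0, 0, -0.6, 0, 0, 0, 60], [0, 0, -0.6, 0, 0, 0, 60]]}}

```text
time: 24.8
position: [0.4903, -0.1485, 0.3057]
eef_rot: [1.796, 2.268, -0.271]
contact_force: [0.5, -0.2, -0.1]
opening: 0.06
gripper_force: 0.0
```

Emit:
{"op": "step_arm", "data": {"series": [[0, 0, -0.6, 0, 0, 0, 60], [0, 0, -0.4, 0, 0, 0, 60], [0, 0, -0.2, 0, 0, 0, 60], [0, 0, 0, 0, 0, 0, 60], [0, 0, 0, 0, 0, 0, 60]]}}

```text
time: 25.3
position: [0.4871, -0.1353, 0.3489]
eef_rot: [1.797, 2.269, -0.272]
contact_force: [1.2, -0.1, -0.8]
opening: 0.0604
gripper_force: 0.0
```

```bash
python3 g.py; python3 - <<'E'
from h import *
c=camera("side"); save("s7.png",cv2.resize(c["image"][130:250,220:340],(600,600),interpolation=cv2.INTER_CUBIC)); print(state()["contact_force"])
E
```

```text
25.35 rod z 0.2571113630441158 gun 833 [-0.0094 -0.0207] 0.17152296296404176 rear 552 [-0.0088 -0.0426] 0.1625886187992112
25.4 rod z 0.25737594987218704 gun 830 [-0.0093 -0.0209] 0.17168306806360928 rear 554 [-0.0087 -0.0428] 0.1633270791565615
25.45 rod z 0.2570319659768174 gun 836 [-0.0093 -0.0209] 0.17166278038542007 rear 556 [-0.0086 -0.0427] 0.16358831559329318
25.5 rod z 0.2566222271441645 gun 840 [-0.0092 -0.0207] 0.17184600177112758 rear 561 [-0.0088 -0.0425] 0.16317532571276006
[-0.19839505 -0.01928055  0.19540423]
```

View pics/s7.png

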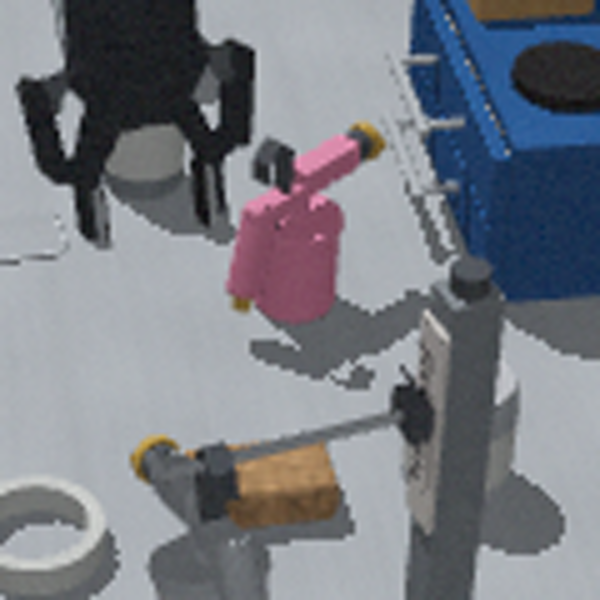

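The last crop shows the gun hanging on the rod by its hanger at (215,465), nozzle (150,455), still across four readings, with the gripper clear at (150,150).

```bash
python3 -c "
from workcell import job_done
print(job_done())"
```

```text
the job is handed in; nothing more can be done
None
```

The bare-metal spray gun hangs still and nose-down from the scale rod, which has sunk about 28 mm (roughly 3.4 N), the gripper is clear, and I handed the job in at about 25.6 s.

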